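Set the well-plate carriage to the forked index clip and clamp it

TASK

Unclamp the well-plate carriage by swinging its clamp lever open, slide the carriage along the rail until its pointer points into the middle of the gap of the forked index clip, then swing the lever fully home again so that the carriage is locked there. Do not drag the carriage while it is still clamped, and leave the jar, the slide box and the dish where they are.

Things in the scene. Friction and masses are not known exactly. Their poses are not given: they have to be found in the camera images.
- stage: Fixed aluminium base plate on the bench: x -95 to +125, y -230 to +230, 12 mm thick. Origin on the bench surface; y along the rail, x across it, away from the robot, z up. Carries a steel guide rail (x -2 to +42 mm, top 30 mm above the bench), black stops 38 mm high at the rail's ends (|y| 217 to 227 mm) and a brake strip at x = -75 mm (8 mm wide, top 18 mm above the bench).
- carriage (a joint): Slide of the white carriage along stage y, in m: 0 mid-rail, range -0.13 to 0.13. Unclamped it slides with about 6 N of friction and stays where it is left; with the lever home it holds against some 20 N.
- carriage_mid (a point): Middle of the carriage, at its top face, 45 mm above the bench, at stage x = 0. The carriage is a white plate: stage x -95 to +75 mm, y 75 mm either side of this point, 30 to 45 mm above the bench. Its two side edges can be pushed along the rail, fingertips over the base plate in front of the rail. Fixed on it: a white 24-well plate, x -23 to +63, y 64 mm either side, top 60 mm above the bench.
- clamp (a joint): Angle of the clamp lever, rad: 0 is fully home (clamped, lever along the rail towards stage +y), 1.3 fully open (swung anticlockwise seen from above, towards stage -x, the robot's side). It clamps firmly near home and is free above 0.5 rad, stays where it is left, and takes about 4 to 8 N at the knob.
- pivot (a point): Point on the vertical axis of the clamp lever, on top of its steel hub (24 mm across), 67 mm above the bench; in the stage's frame at x = -75 mm and 30 mm to the -y side of the carriage's middle. It travels with the carriage. The lever is a dark steel bar 12 mm wide, from 54 to 62 mm above the bench.
- knob (a point): Middle of the top of the black upright round knob at the lever's end: 18 mm across, from 60 to 94 mm above the bench, 65 mm from the pivot axis. Nothing stands within 40 mm of it above the well plate's height of 60 mm.
- pointer_tip (a point): Tip of the carriage's dark steel pointer, an 8 mm wide bar at the middle of the carriage's far edge that points to stage +x; the tip's top edge, 45 mm above the bench, 100 mm from the stage's origin in x.
- fork_clip: The forked index clip, fixed on the far edge of the base plate: dark steel, 42 mm long in y, 20 mm in x, 30 mm high, with two upright prongs 14 mm wide and a 14 mm gap between them. Its origin is under the middle of the gap, on top of the base plate; axes as the stage's, and it stands at stage x = +112 mm. The gap is where the pointer must point.
- plain_clip: The other index clip, the same outer size but a solid block with no gap; not wanted for this job. Origin under its middle, axes as the stage's.
- reagent: Bystander: closed amber jar, 60 mm across, 120 mm high; origin under its middle.
- slide_box: Bystander: closed slide box, 100 x 80 x 34 mm; origin under its middle.
- dish: Bystander: closed flat round dish, 94 mm across, 16 mm high; origin under its middle.

How it is judged:
On the way, in this order (a step that is already met when the one before it is completed fails the run):
1. the clamp lever is swung open (beyond 0.9 rad) before the carriage has been moved by more than 15 mm (value of joint clamp above 0.9 rad and distance of pointer_tip from where it was at the start of the episode below 0.015 m), for 0.1 s.
2. with the lever open, the carriage is slid until its pointer points into the middle of the gap of the forked clip (within 6 mm of its middle along the rail) (value of joint clamp above 0.8 rad and y of pointer_tip in the frame of fork_clip between -0.006 and 0.006 m), for 0.2 s.
At the end, for the whole second after the job is handed in: The pointer points into the middle of the gap of the forked clip (within 6 mm of the gap's middle along the rail), the clamp lever is home (below 0.2 rad) and the carriage is at rest (y of pointer_tip in the frame of fork_clip between -0.006 and 0.006 m and value of joint clamp below 0.2 rad and velocity of joint carriage between -0.01 and 0.01 m/s); the robot touches nothing.
It fails at once if the jar is moved by more than 20 mm (distance of reagent from where it was at the start of the episode above 0.02 m).
It fails at once if the slide box is moved by more than 20 mm (distance of slide_box from where it was at the start of the episode above 0.02 m).
It fails at once if the dish is moved by more than 20 mm (distance of dish from where it was at the start of the episode above 0.02 m).
It also fails if it takes over 61 s, if anything falls off the work surface, if the arm or the gripper's body presses on something with over 40 N, if the wrist force passes 120 N, or if a joint passes its speed limit or range.

ROBOT

A 7-joint arm with a two-finger parallel gripper is mounted at the origin on the work surface. World frame = base frame: x ahead of the robot, y to its left, z up, the work surface at z = 0. Lengths are in m, angles in rad, forces in N, time in s.
With the tool pointing down it reaches from about 0.4 to 0.85 m from the base axis. Payload 10.4 kg.
Tool frame: the origin (TCP) lies on the centre line of the jaws, within the pads' length; the fingertips stand 17 mm ahead of it and the grasp point (between the pads) lies 2 mm behind it; z points along the fingers, y is the line along which they close (so a half turn about z gives the same grasp; the last joint's range is limited). The gripper opens to 85 mm and grips with 20 to 120 N. Pads are 22 mm wide; open, the fingers measure 114 mm over their backs; the gripper's body (76 mm by 85 mm) begins 54 mm behind the grasp point. The pads swing forward as they close: fully open they stand 13 mm farther back than shut.
Start: joints at [-1.142, 0.332, -0.065, 1.46, 0.022, 1.35, -0.088], TCP at [0.273, 0.562, 0.225] pointing down, gripper open.
Joint ranges: [-2.6, 2.6], [-0.5, 2.12], [-1.47, 1.34], [0.16, 2.42], [-1.27, 4.41], [0.06, 2.06], [-2.6, 2.6]. Speed limits (rad/s): [2.22, 2.22, 2.79, 2.79, 3.14, 3.14, 3.14].

INTERFACE

Orientations are given as a unit quaternion [x, y, z, w].
In Python, from workcell import sensors, imaging, order, spotter gives the robot as it stands. The module is installed in compiled form; this text tells all that it offers.
- The arm moves only by the shell command python3 -m inch 'ROWS' [FORCE]. ROWS is JSON, a list that holds one entry, the list of rows, each a list of 7 numbers: the shift along the tool's x, y, z in m, then the turn, a rotation vector about the tool's x, y, z in rad, then the closure, from -1 (fully open) to 1 (shut). In form: [[[x, y, z, ax, ay, az, hand], ...]]. A call has 1 to 10 rows; each row is the pose to reach, as a shift and turn from the pose commanded when the call began, along the tool's axes at that moment; what a row does not reach only later rows make up. A row lasts 1/10 s, in which the tool goes at most 50 mm and 8.59 degrees, less where a joint would pass 70% of its speed; a pose out of reach is approached as far as the arm can. A call with a gripper value outside its range is refused whole. The fingers move at their own pace and stop on an object; FORCE is the grip in N (left out, the last holds). Time passes only in rows, so rows that repeat a pose let the fingers close. It gives the time, the measured TCP pose, the force, the opening and the grip force at its end, in the units of the state.
- sensors.get_obs(): the state, without advancing time (a new reading comes with each control period).
- imaging.camera(name): name is "scene" or "top" or "wrist"; returns the picture (400x640x3 uint8, blue, green, red); there is no depth.
- imaging.calibration(name): a dict with "mtx" (3x3 intrinsics, pixels), "R" (3x3) and "t" (3): a world point X has camera coordinates R X + t; the wrist camera has in their place "tool_from_camera" (4x4, takes a point from camera to tool coordinates, whose origin is the TCP and whose axes are the flange's). Camera axes: x right, y down, z forward; pixel columns grow to the right and rows downward; lengths in m; the calibration is good to about 2 mm. A picture is of the moment at which its call begins: read the wrist's pose just before it. calibration takes no time and is no camera call.
- order.hand_in(): hands the job in; it is judged then, once.
Trained networks look in the newest picture that a camera, given by its name, has taken for a name from the list of things; names that differ only in an ending like _2 or _b are one class to them, and where a whole thing is asked for, a point or a joint stands for the part that bears it (a point fixed in the world has none). Each returns a list of dicts, best first, with "conf" (0 to 1); they miss things now and then, are a little off and sometimes report something else, mostly with a low value. They report only what shows in the picture. A call takes as long as a camera call.
- spotter.look_for(label, camera): "pixel" ([column, row] in pixels, amid what is visible of it).
The state is a dict: "clock": time; "joint_pos": joint angles; "joint_velocities": joint speeds; "tau": joint torques, N m; "position": TCP position; "ee_rot": TCP orientation; "ft_force": force on the tool from outside, world axes, zero at the start; "torque": the same for the moment, N m; "grip_width": opening from 0.0 (shut) to 1.0 (fully open); "grasp_force": force on a finger pad.
Only numpy, scipy, OpenCV 4.12 (cv2) and the standard library are available. Lean on these libraries where they do the work, as an engineer would, in place of code of your own. Each camera call takes 0.05 s, during which the arm holds its last target. There are 200 camera calls.

## Working session

There is one attempt and no reset: what is moved stays moved. The work goes in short steps, Python scripts to look and compute and a shell command to move; the robot and the scene stay as the last step left them, time stands still between calls to the robot, and variables do not carry over. Pictures are saved under pics/ and viewed, at most 10 in all, crops included, and the job is handed in when it is done.

```bash
mkdir -p pics; cat > h.py <<'E'
import numpy as np, cv2
from workcell import sensors, imaging, order, spotter
def ray(cam,px,z):
    c=imaging.calibration(cam);K=np.array(c["mtx"]);
    if cam=="wrist":
        from scipy.spatial.transform import Rotation as Ro
        o=sensors.get_obs();T=np.array(c["tool_from_camera"]);Rt=Ro.from_quat(o["ee_rot"]).as_matrix()
        R=Rt@T[:3,:3];C=Rt@T[:3,3]+np.array(o["position"])
    else:
        R=np.array(c["R"]).T;C=-R@np.array(c["t"])
    d=R@np.linalg.inv(K)@np.array([px[0],px[1],1.])
    return C+d*(z-C[2])/d[2]
def proj(cam,X):
    c=imaging.calibration(cam);p=np.array(c["mtx"])@(np.array(c["R"])@np.array(X)+np.array(c["t"]));return p[:2]/p[2]
E
python3 - <<'E'
from h import *
print(sensors.get_obs())
a=imaging.camera("top");b=imaging.camera("scene")
cv2.imwrite("pics/top.png",a);cv2.imwrite("pics/scene.png",b)
H=dict(knob=.094,pivot=.067,pointer_tip=.045,carriage_mid=.045,fork_clip=.042,plain_clip=.042,stage=.012,reagent=.12,slide_box=.034,dish=.016)
for n,z in H.items():
  for cam in("top","scene"):
    for r in spotter.look_for(n,cam)[:2]: print(n,cam,np.round(r["pixel"]),round(r["conf"],2),ray(cam,r["pixel"],z).round(3))
E
```

```text
{'clock': 0.0, 'joint_pos': array([-1.14162912,  0.33287647, -0.0647144 ,  1.46094517,  0.02157343,
        1.34988815, -0.08849124]), 'joint_velocities': array([-2.32995796e-04,  6.96731950e-04, -9.17529605e-04,  2.85266988e-04,
        1.48612047e-03, -9.67341809e-05,  5.76504699e-04]), 'tau': array([-6.88982072e-04, -6.25435567e+01,  4.89460677e-02, -3.91617537e+01,
        1.61970692e-02,  9.83175240e-03, -3.04065543e-05]), 'position': array([0.27266908, 0.56195779, 0.22401125]), 'ee_rot': array([ 2.23949224e-01,  9.74600553e-01, -6.97123866e-04, -1.42170573e-04]), 'ft_force': array([0.66746354, 0.86893087, 0.63494231]), 'torque': array([ 0.02977112, -0.0197236 ,  0.04237355]), 'grasp_force': 0.0, 'grip_width': 1.0019893640191448}
knob scene [338. 201.] 0.66 [0.569 0.002 0.094]
knob scene [349. 235.] 0.25 [ 0.674 -0.041  0.094]
pivot top [316. 174.] 0.75 [0.609 0.006 0.067]
pivot top [286. 133.] 0.67 [0.726 0.091 0.067]
pivot scene [335. 198.] 0.74 [0.538 0.013 0.067]
pivot scene [352. 220.] 0.63 [0.63  0.006 0.067]
pointer_tip top [316. 176.] 0.6 [0.604 0.008 0.045]
pointer_tip 
[... 234 characters left out ...]
9.] 0.79 [0.615 0.017 0.045]
fork_clip scene [402. 236.] 0.51 [0.741 0.097 0.042]
plain_clip top [341. 137.] 0.61 [ 0.72  -0.067  0.042]
plain_clip top [313. 197.] 0.24 [0.546 0.017 0.042]
plain_clip scene [356. 265.] 0.47 [ 0.736 -0.063  0.042]
stage top [309. 171.] 0.9 [0.625 0.026 0.012]
stage scene [351. 232.] 0.8 [ 0.633 -0.     0.012]
reagent top [173. 222.] 0.74 [0.474 0.387 0.12 ]
reagent scene [426. 134.] 0.86 [0.54  0.366 0.12 ]
slide_box top [470. 214.] 0.84 [ 0.493 -0.436  0.034]
slide_box scene [190. 275.] 0.81 [ 0.494 -0.436  0.034]
dish top [445. 289.] 0.68 [ 0.277 -0.363  0.016]
dish scene [183. 209.] 0.89 [ 0.268 -0.358  0.016]
dish scene [338. 201.] 0.52 [0.524 0.036 0.016]
```

View pics/top.png

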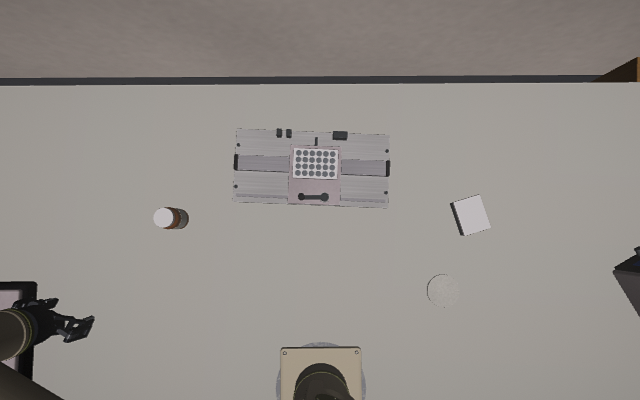

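View pics/scene.png

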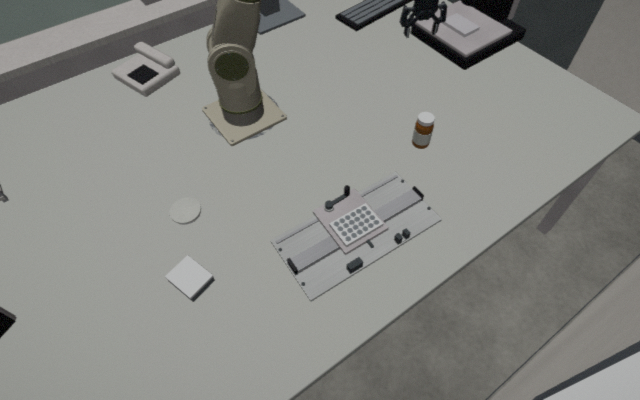

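The top view shows the carriage at about (316,173), its pointer at (316,141), the fork clip (two dark prongs) at (284,133) and the plain clip at (340,136). The lever lies along the rail, with its hub at (325,197) and knob at (301,197). In the scene view the upright knob is at (347,190), which confirms it is on the +y side.

```bash
python3 - <<'E'
from h import *
for n,p,z in(("knob",(301,197),.094),("hub",(325,197),.067),("ptip",(316,137),.045),("fork",(284,133),.042),("TL",(236,128),.012),("TR",(389,135),.012),("BL",(233,201),.012),("BR",(388,208),.012)): print(n,ray("top",p,z).round(3))
print(ray("scene",(347,188),.094).round(3))
from scipy.spatial.transform import Rotation as R
o=sensors.get_obs();M=R.from_quat(o["ee_rot"]).as_matrix()
print(M.round(3)); T=np.array([.50,.035,.30]); print((M.T@(T-o["position"])).round(3))
print(np.array(imaging.calibration("wrist")["tool_from_camera"]).round(3))
E
```

```text
knob [0.541 0.049 0.094]
hub [ 0.543 -0.018  0.067]
ptip [0.72  0.006 0.045]
fork [0.733 0.099 0.042]
TL [0.758 0.245 0.012]
TR [ 0.733 -0.214  0.012]
BL [0.538 0.252 0.012]
BR [ 0.514 -0.205  0.012]
[0.547 0.051 0.094]
[[-0.9    0.437  0.   ]
 [ 0.437  0.9    0.   ]
 [ 0.     0.    -1.   ]]
[-0.435 -0.375 -0.075]
[[ 0.    -0.945 -0.328  0.085]
 [ 1.     0.     0.001  0.001]
 [-0.    -0.328  0.945 -0.15 ]
 [ 0.     0.     0.     1.   ]]
```

```bash
python3 -m inch '[[[0,0,-0.04,0,0,0,-1],[-0.02,-0.015,-0.076,0,0,0,-1],[-0.05,-0.037,-0.076,0,0,-0.05,-1],[-0.085,-0.064,-0.076,0,0,-0.1,-1],[-0.12,-0.09,-0.076,0,0,-0.15,-1],[-0.155,-0.116,-0.076,0,0,-0.2,-1],[-0.19,-0.142,-0.076,0,0,-0.25,-1],[-0.225,-0.168,-0.076,0,0,-0.3,-1],[-0.26,-0.195,-0.076,0,0,-0.35,-1],[-0.295,-0.221,-0.076,0,0,-0.398,-1]]]'; python3 - <<'E'
from h import *
from scipy.spatial.transform import Rotation as R
o=sensors.get_obs();M=R.from_quat(o["ee_rot"]).as_matrix()
print(M.round(3)); T=np.array([.54,.045,.30]); print((M.T@(T-o["position"])).round(3))
E
```

```text
clock: 2.1
position: [0.4423, 0.2329, 0.3011]
ee_rot: [0.026, 1.0, 0.0, 0.0]
ft_force: [1.1, -0.7, -0.0]
grip_width: 1.002
grasp_force: 0.0
[[-0.999  0.052  0.001]
 [ 0.052  0.999  0.001]
 [-0.     0.001 -1.   ]]
[-0.107 -0.183  0.001]
```

```bash
python3 -m inch '[[[-0.02,-0.035,0,0,0,0,-0.4],[-0.045,-0.075,0,0,0,0,-0.4],[-0.07,-0.12,0,0,0,0,-0.4],[-0.095,-0.16,0,0,0,0,-0.4],[-0.107,-0.183,0,0,0,0,-0.4],[-0.107,-0.183,0,0,0,0,-0.4],[-0.107,-0.183,0,0,0,0,-0.4]]]'; python3 - <<'E'
from h import *
cv2.imwrite("pics/w1.png",imaging.camera("wrist"))
H=dict(knob=.094,pivot=.067,pointer_tip=.045,fork_clip=.042)
for n,z in H.items():
    for r in spotter.look_for(n,"wrist")[:2]: print(n,np.round(r["pixel"]),round(r["conf"],2),ray("wrist",r["pixel"],z).round(4))
E
```

```text
clock: 2.8
position: [0.5387, 0.0463, 0.3007]
ee_rot: [0.027, 1.0, 0.0, -0.0]
ft_force: [0.1, 0.2, -0.7]
grip_width: 0.699
grasp_force: 0.0
knob [293. 164.] 0.96 [0.5382 0.0216 0.094 ]
pivot [297. 205.] 0.88 [0.5955 0.0202 0.067 ]
pointer_tip [297. 206.] 0.74 [0.6043 0.0179 0.045 ]
fork_clip [367. 283.] 0.78 [0.7261 0.1062 0.042 ]
```

View pics/w1.png

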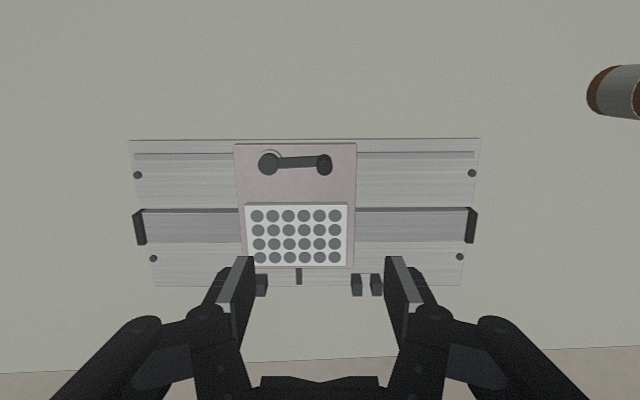

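The wrist view shows the lever with its hub at (268,164) and knob at (325,164), the pointer tip at (299,283) and the fork prongs at (356,285) and (376,285). I'll take one enlarged crop to get exact pixels.

```bash
python3 - <<'E'
from h import *
a=cv2.imread("pics/w1.png")
c=np.vstack([cv2.resize(a[145:185,250:400],None,fx=5,fy=5,interpolation=cv2.INTER_CUBIC),cv2.resize(a[255:305,250:400],None,fx=5,fy=5,interpolation=cv2.INTER_CUBIC)])
cv2.imwrite("pics/w1c.png",c)
E
```

```text
(no output)
```

View pics/w1c.png

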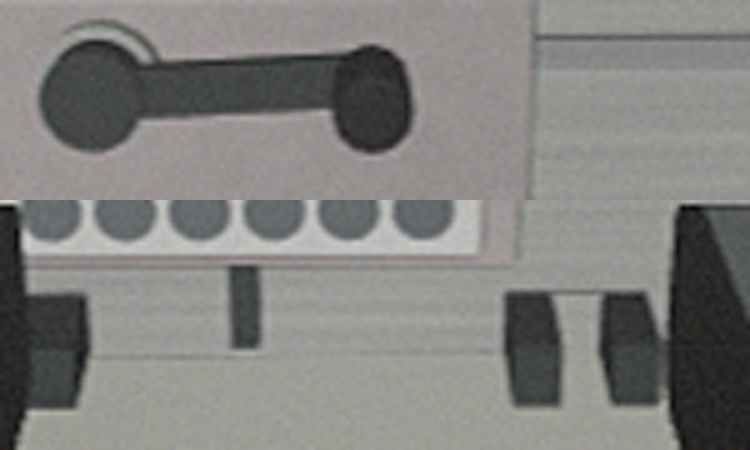

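```bash
python3 - <<'E'
from h import *
P={}
for n,p,z in(("knob",(324.4,168),.094),("hub",(268.6,164.4),.067),("ptip",(299,284.6),.045),("fork",(367.2,290),.042),("f1",(362,290),.042),("f2",(372.5,290),.042),("cornL",(129.5,140.5),.012),("cornR",(480,138.5),.012)): P[n]=ray("wrist",p,z); print(n,P[n].round(4))
y=np.array([np.sin(.0541),np.cos(.0541)])
e=P["cornR"]-P["cornL"];print("yaw",np.arctan2(e[0],e[1]),np.hypot(*e[:2]))
y=e[:2]/np.hypot(*e[:2]); x=np.array([y[1],-y[0]])
mid=(P["cornL"]+P["cornR"])[:2]/2; O=mid+95*x/1000
print("O",O)
for n in P: d=P[n][:2]-O; print(n,(d@x*1e3).round(1),(d@y*1e3).round(1))
o=sensors.get_obs();print(o["position"])
E
```

```text
knob [0.5445 0.0544 0.094 ]
hub [ 0.5437 -0.0098  0.067 ]
ptip [0.7214 0.0117 0.045 ]
fork [0.7372 0.1067 0.042 ]
f1 [0.7369 0.0994 0.042 ]
f2 [0.7376 0.1142 0.042 ]
cornL [ 0.5158 -0.1951  0.012 ]
cornR [0.5365 0.2573 0.012 ]
yaw 0.045832911142234325 0.4529025984384535
O [0.6210483 0.0267258]
knob -77.8 24.2
hub -75.6 -40.0
ptip 101.0 -10.4
fork 112.4 85.2
f1 112.4 77.9
f2 112.4 92.7
cornL -95.0 -226.5
cornR -95.0 226.5
[0.53850891 0.04745467 0.30089636]
```

```bash
python3 -m inch '[[[-0.0055,0.006,0.04,0,0,0,-0.4],[-0.0055,0.006,0.08,0,0,0,-0.4],[-0.0055,0.006,0.12,0,0,0,-0.4],[-0.0055,0.006,0.15,0,0,0,-0.4],[-0.0055,0.006,0.175,0,0,0,-0.4],[-0.0055,0.006,0.195,0,0,0,-0.4],[-0.0055,0.006,0.208,0,0,0,-0.4],[-0.0055,0.006,0.215,0,0,0,-0.4],[-0.0055,0.006,0.215,0,0,0,-0.4],[-0.0055,0.006,0.215,0,0,0,-0.4]]]' 20; python3 - <<'E'
from h import *
cv2.imwrite("pics/w2.png",imaging.camera("wrist"))
E
```

```text
clock: 4.05
position: [0.5451, 0.0521, 0.0866]
ee_rot: [0.027, 1.0, 0.0, 0.001]
ft_force: [0.2, -0.2, -0.4]
grip_width: 0.699
grasp_force: 0.0
```

View pics/w2.png

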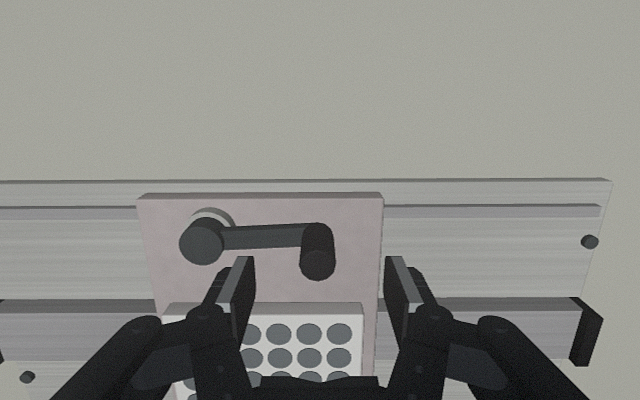

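The knob top is at (318,263) between the open pads, with their tips at about (240,260) and (400,260). I'll check where the pad centre projects.

```bash
python3 - <<'E'
from h import *
c=imaging.calibration("wrist");T=np.linalg.inv(np.array(c["tool_from_camera"]));K=np.array(c["mtx"])
for z in(-.0075,0,.017,.026):
  p=K@(T@[0,0,z,1])[:3];print(z,(p[:2]/p[2]).round(1))
print(ray("wrist",(318,263),.094).round(4),sensors.get_obs()["position"])
E
```

```text
-0.0075 [316.4 267.2]
0 [316.5 259.3]
0.017 [316.7 243.7]
0.026 [316.8 236.5]
[0.5432 0.053  0.094 ] [0.54525165 0.05209888 0.08680044]
```

```bash
python3 -m inch '[[[0.001,0.001,0.002,0,0,0,-0.2],[0.001,0.001,0.002,0,0,0,0.1],[0.001,0.001,0.002,0,0,0,0.3],[0.001,0.001,0.002,0,0,0,0.5],[0.001,0.001,0.002,0,0,0,0.7],[0.001,0.001,0.002,0,0,0,1],[0.001,0.001,0.002,0,0,0,1],[0.001,0.001,0.002,0,0,0,1]]]' 40
```

```text
clock: 4.9
position: [0.5437, 0.0515, 0.0842]
ee_rot: [0.027, 1.0, -0.001, -0.0]
ft_force: [-1.2, -5.8, 4.3]
grip_width: 0.164
grasp_force: 39.0
```

```bash
python3 -m inch '[[[0.005,-0.0005,0,0,0,0,1],[0.0097,-0.0012,0,0,0,0,1],[0.0192,-0.0034,0,0,0,0,1],[0.0283,-0.007,0,0,0,0,1],[0.0367,-0.0119,0,0,0,0,1],[0.0443,-0.018,0,0,0,0,1],[0.0509,-0.0251,0,0,0,0,1],[0.0547,-0.0304,0,0,0,0,1],[0.0579,-0.036,0,0,0,0,1],[0.0579,-0.036,0,0,0,0,1]]]'; python3 - <<'E'
from h import *
imaging.camera("top");imaging.camera("scene");cv2.imwrite("pics/w3.png",np.vstack([imaging.camera("wrist")[100:400],cv2.resize(imaging.camera("top")[115:225,220:400],(640,391),interpolation=cv2.INTER_CUBIC)[:300]]))
o=sensors.get_obs();print(o["position"],o["ft_force"])
E
```

```text
clock: 5.9
position: [0.4834, 0.0204, 0.0853]
ee_rot: [0.027, 1.0, 0.001, 0.0]
ft_force: [-5.3, 0.5, 15.3]
grip_width: 0.001
grasp_force: 8.2
[0.48359752 0.02057628 0.08509744] [-5.2753931   1.67799664 17.5137245 ]
```

View pics/w3.png

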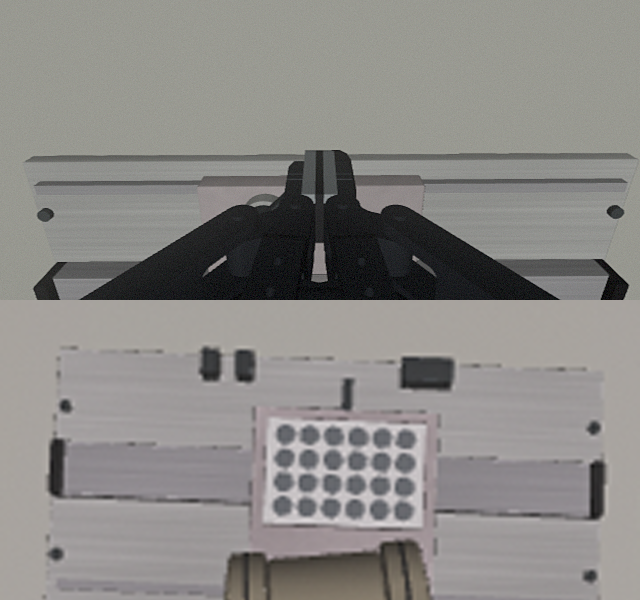

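The fingers are shut and empty, so the knob slipped out along the pads against the clamp. The carriage has not moved (pointer still mid-plate). I'll lift off and look again, then re-grip with the jaws closing along the swing direction.

```bash
python3 -m inch '[[[0,0,-0.02,0,0,0,1],[0,0,-0.05,0,0,0,1],[0,0,-0.09,0,0,0,-0.4],[0,0,-0.13,0,0,0,-0.4],[0,0,-0.17,0,0,0,-0.4],[0,0,-0.17,0,0,0,-0.4]]]'; python3 - <<'E'
from h import *
a=imaging.camera("wrist");cv2.imwrite("pics/w4.png",a)
o=sensors.get_obs();print(o["position"],o["ft_force"],o["joint_pos"].round(2))
for r in spotter.look_for("knob","wrist")[:2]: print(r, ray("wrist",r["pixel"],.08))
E
```

```text
clock: 6.7
position: [0.4852, 0.0201, 0.2586]
ee_rot: [0.027, 1.0, 0.001, 0.003]
ft_force: [0.2, 0.1, 0.5]
grip_width: 0.675
grasp_force: 0.0
[0.48425849 0.02012737 0.25574644] [-0.65219374 -0.09584879 -0.63324599] [-0.51 -0.01  0.37  1.79  0.    1.36  1.38]
{'pixel': [308.0, 201.0], 'conf': 0.88} [0.51444171 0.00870592 0.08      ]
```

View pics/w4.png

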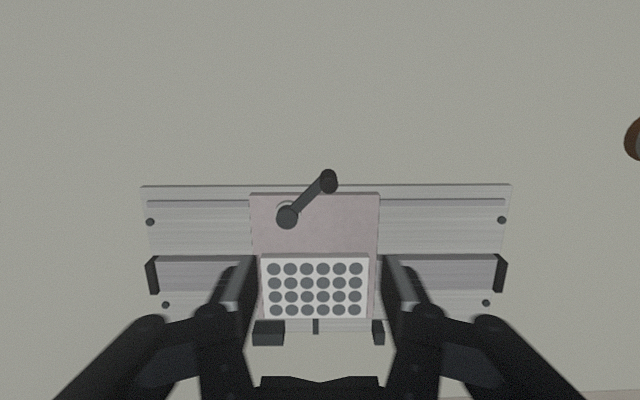

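The lever now stands at roughly 0.75 rad, with its hub at (287,217) and knob top at (330,184). The pointer at (316,327) is unmoved.

```bash
cat >> h.py <<'E'
def tool(T,az=0):
    from scipy.spatial.transform import Rotation as Ro
    o=sensors.get_obs();return Ro.from_quat(o["ee_rot"]).as_matrix().T@(np.array(T)-o["position"])
O=np.array([.62105,.02673]);sy=np.array([np.sin(.049),np.cos(.049)]);sx=np.array([sy[1],-sy[0]])
def st(p): d=np.array(p)[:2]-O; return np.array([d@sx,d@sy])*1e3
E
python3 - <<'E'
from h import *
k=ray("wrist",(330,184),.094);h=ray("wrist",(287,217),.067);p=ray("wrist",(315.5,333),.045)
for q in(k,h,p):print(q.round(4),st(q).round(1))
d=st(k)-st(h);print(np.hypot(*d),np.arctan2(-d[0],d[1]))
print(tool([k[0],k[1],.0855]).round(4))
E
```

```text
[0.4934 0.0315 0.094 ] [-127.7   -1.5]
[ 0.5361 -0.0156  0.067 ] [-82.8 -46.5]
[0.7094 0.005  0.045 ] [ 89.3 -17.4]
63.55511605610022 0.7853484216815929
[-0.0093  0.0118  0.1684]
```

```bash
python3 -m inch '[[[-0.004,0.005,0,0,0,0.14,-0.4],[-0.008,0.01,0.02,0,0,0.28,-0.4],[-0.012,0.015,0.04,0,0,0.42,-0.4],[-0.0152,0.0194,0.07,0,0,0.56,-0.4],[-0.0152,0.0194,0.1,0,0,0.68,-0.4],[-0.0152,0.0194,0.125,0,0,0.78,-0.4],[-0.0152,0.0194,0.14,0,0,0.78,-0.4],[-0.0152,0.0194,0.14,0,0,0.78,-0.4],[-0.0152,0.0194,0.14,0,0,0.78,-0.4]]]' 60; python3 - <<'E'
from h import *
a=imaging.camera("wrist");cv2.imwrite("pics/w5.png",a)
o=sensors.get_obs();print(o["position"],o["ft_force"],o["joint_pos"].round(2))
E
```

```text
clock: 7.7
position: [0.4992, 0.0384, 0.1132]
ee_rot: [0.405, 0.914, -0.001, -0.001]
ft_force: [-0.7, 0.6, -0.4]
grip_width: 0.695
grasp_force: 0.0
[0.49990808 0.0385491  0.11394111] [ 0.25611326 -0.41541769 -0.21641249] [-0.52  0.16  0.38  1.94 -0.07  1.06  0.63]
```

View pics/w5.png

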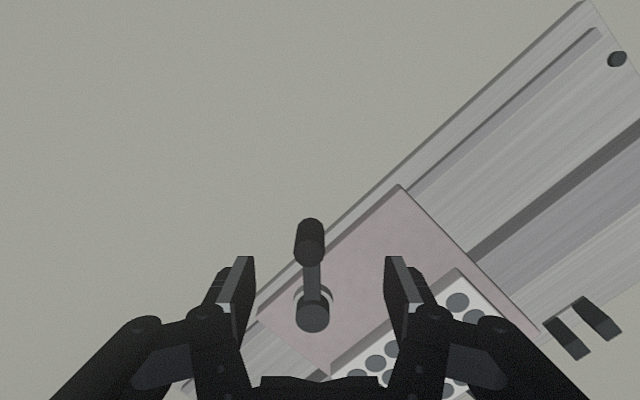

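The knob top is at about (310,252), centred between the pads, with the lever aligned with the tool's x axis.

```bash
python3 - <<'E'
from h import *
k=ray("wrist",(310,252),.094);h=ray("wrist",(312.5,318),.067)
for q in(k,h):print(q.round(4),st(q).round(1))
print(tool([k[0],k[1],.085]).round(4))
E
```

```text
[0.5007 0.0315 0.094 ] [-120.5   -1.2]
[ 0.5456 -0.0173  0.067 ] [-73.2 -47.6]
[-0.0058 -0.0042  0.0289]
```

```bash
python3 -m inch '[[[-0.004,-0.004,0.01,0,0,0,-0.4],[-0.004,-0.004,0.02,0,0,0,-0.4],[-0.004,-0.004,0.029,0,0,0,-0.2],[-0.004,-0.004,0.029,0,0,0,0.1],[-0.004,-0.004,0.029,0,0,0,0.4],[-0.004,-0.004,0.029,0,0,0,0.7],[-0.004,-0.004,0.029,0,0,0,1],[-0.004,-0.004,0.029,0,0,0,1],[-0.004,-0.004,0.029,0,0,0,1]]]' 60; python3 - <<'E'
from h import *
a=imaging.camera("top")
o=sensors.get_obs();print(o["position"],o["ft_force"],st(o["position"]))
# pointer in top image: dark cols just beyond carriage edge
for yy in range(130,146): print(yy,a[yy,270:352:1].mean(1).round().astype(int)[36:56])
E
```

```text
clock: 8.65
position: [0.4997, 0.033, 0.085]
ee_rot: [0.405, 0.914, 0.0, -0.0]
ft_force: [-4.3, -1.3, 5.7]
grip_width: 0.147
grasp_force: 58.8
[0.49972869 0.03307293 0.0850728 ] [-4.63522848  0.13710292  7.19401175] [-121.48637501    0.39295368]
130 [163 164 163 163 164 163 163 163 164 163 164 163 163 164 163 164 164 164
 164 163]
131 [109 147 145 143 143 138 116 125 166 164 164 164 164 163 163 163 163 163
 164 164]
132 [160 162 170 167 167 167 167 165 166 162 160 159 166 156 151 148 146 148
 159 148]
133 [159 158 157 158 158 158 159 159 159 160 159 158 159 159 158 159 160 160
 160 159]
134 [158 159 158 159 158 158 159 158 157 157 156 157 157 157 156 155 156 156
 156 157]
135 [166 165 165 165 164 163 163 162 162 162 162 162 162 160 160 159 160 159
 160 159]
136 [160 161 160 161 161 161 161 162 163 162 164 163 164 163 162 162 161 161
 160 160]
137 [158 158 157 158 158 157 157 157 158 153 122  71  78 113 159 157 157 156
 158 157]
138 [161 161 160 161 160 160 160 161 162 160 125  53  66 120 164 161 160 160
 158 157]
139 [158 158 158 158 158 158 157 158 160 155  97  56  74 141 161 157 157 156
 156 157]
140 [155 156 155 155 155 155 155 154 157 152  98  54  72 137 157 154 153 154
 154 154]
141 [156 156 154 154 156 154 154 155 156 151  98  56  74 139 157 154 154 153
 154 153]
142 [160 158 159 159 158 158 158 159 160 154  98  57  74 139 159 157 158 157
 157 157]
143 [158 158 158 158 159 159 159 159 160 156  98  57  74 142 161 157 158 158
 158 159]
144 [159 158 159 157 159 160 158 158 159 150  65  56  73 140 159 156 156 156
 155 156]
145 [128 109 101 103 140 136 135 132 112 109  79  58  82 162 159 158 158 157
 158 158]
```

```bash
python3 -m inch '[[[0.0003,-0.0045,0,0,0,-0.08,1],[0.0003,-0.009,0,0,0,-0.16,1],[-0.0004,-0.0135,0,0,0,-0.24,1],[-0.0015,-0.0191,0,0,0,-0.33,1],[-0.0015,-0.0191,0,0,0,-0.33,1],[-0.0015,-0.0191,0,0,0,-0.33,1]]]'; cat >> h.py <<'E'
def ptr(a):
    g=a.mean(2); s=160-g[138:144,296:345]; s[s<25]=0   # pointer
    return s
def colcent(a,r0,r1,c0,c1):
    w=np.clip(130-a.mean(2)[r0:r1,c0:c1],0,None).sum(0); return (w*np.arange(c0,c1)).sum()/w.sum()
E
python3 - <<'E'
from h import *
a=imaging.camera("top");b=cv2.imread("pics/top.png");cv2.imwrite("pics/top2.png",a)
for q in(b,a):
  print("ptr",colcent(q,139,143,300,330),"fork",colcent(q,130,138,270,296))
o=sensors.get_obs();print(o["position"],o["ft_force"],st(o["position"]),o["grip_width"])
E
```

```text
clock: 9.3
position: [0.4869, 0.0184, 0.0851]
ee_rot: [0.251, 0.968, -0.0, 0.0]
ft_force: [-2.7, -4.8, 4.6]
grip_width: 0.144
grasp_force: 59.3
ptr 315.77229515617927 fork 283.58753837040234
ptr 317.14871794871794 fork 283.5938835169777
[0.48692312 0.01843431 0.08503219] [-3.08407928 -5.00754823  6.11504872] [-133.55956336  -14.8553184 ] 0.14570095754719617
```

```bash
python3 -m inch '[[[0.002,0.004,0,0,0,0,1],[0.006,0.012,0,0,0,0,1],[0.011,0.0222,0,0,0,0,1],[0.016,0.0324,0,0,0,0,1],[0.021,0.0425,0,0,0,0,1],[0.026,0.0526,0,0,0,0,1],[0.031,0.0627,0,0,0,0,1],[0.036,0.0728,0,0,0,0,1],[0.04,0.081,0,0,0,0,1],[0.043,0.087,0,0,0,0,1]]]';python3 -m inch '[[[0,0,0,0,0,0,1],[0,0,0,0,0,0,1]]]'; python3 - <<'E'
from h import *
a=imaging.camera("top");cv2.imwrite("pics/top3.png",a)
g=a.mean(2)
print("ptr",colcent(a,139,143,270,300),"fork",colcent(a,130,136,270,296))
print(g[130:145,274:296].round().astype(int))
print(ray("top",(284,140.5),.045),ray("top",(285,140.5),.045),st(ray("top",(283.59,133),.042)))
o=sensors.get_obs();print(o["position"],o["ft_force"],st(o["position"]),o["grip_width"])
E
```

```text
clock: 10.35
position: [0.492, 0.1158, 0.0851]
ee_rot: [0.251, 0.968, -0.0, 0.001]
ft_force: [1.4, -7.1, 5.1]
grip_width: 0.143
grasp_force: 59.1
clock: 10.55
position: [0.4918, 0.1166, 0.0851]
ee_rot: [0.25, 0.968, 0.001, 0.001]
ft_force: [1.2, -0.6, 2.4]
grip_width: 0.146
grasp_force: 58.9
ptr 283.6586345381526 fork 283.40290758047763
[[146 144 130  56  62  62  57  57 115 148 147 140  75  57  61  60  62 101
  169 165 164 164]
 [153 152 116  58  62  61  59  62 141 165 169 159  78  60  62  61  63  98
  162 156 166 161]
 [152 150 116  58  60  63  58  59 134 162 161 153  75  60  62  62  60  80
  162 158 156 158]
 [154 152 116  58  62  63  57  57 134 164 162 154  75  60  62  62  60  80
  160 155 154 154]
 [157 150  82  58  62  61  57  61 135 164 164 156  77  60  61  64  82 102
  165 162 159 160]
 [154 147  75  44  46  49  44  57 132 136 163 154  73  56  58  61  80 105
  166 162 162 162]
 [156 158 151  43  44  46  44  75 158  53  59  83  92  41  44  44  49 101
  160 156 156 156]
 [154 155 149  89  71  85  74 105 128  56  63  91 118  49  50  45  57 116
  162 159 160 160]
 [155 153 156 158
[... 152 characters left out ...]
158 157 157 157]
 [158 157 157 157 157 157 158 156 124  57  62  91 162 157 156 156 155 155
  156 155 155 156]
 [159 158 158 159 159 159 159 159 126  56  60  93 165 160 159 157 159 157
  158 158 157 158]
 [153 154 155 155 155 155 156 150  97  58  67 109 163 158 156 157 158 158
  158 158 159 159]
 [156 156 156 156 157 158 159 153  98  57  64 110 163 159 159 159 158 157
  160 158 159 159]
 [145 143 141 142 150 141 134 127  89  72  71  90 141 137 136 130 110 119
  156 156 155 156]]
[0.71039278 0.09844948 0.045     ] [0.71037009 0.09555126 0.045     ] [108.59178269  78.48879824]
[0.49172119 0.1164842  0.08513721] [2.86291683 0.12601979 2.57567811] [-133.56977693   83.31189214] 0.14535079429679396
```

```bash
python3 -m inch '[[[0.0005,0.001,0,0,0,0,1],[0.0005,0.001,0,0,0,0,1],[0.0005,0.001,0,0,0,0,1],[0.0005,0.001,0,0,0,0,1],[0.0002,0.0075,0,0,0,0.1,1],[-0.0008,0.0139,0,0,0,0.2,1],[-0.0024,0.0202,0,0,0,0.3,1],[-0.0046,0.0263,0,0,0,0.4,1],[-0.0075,0.0322,0,0,0,0.5,1],[-0.0075,0.0322,0,0,0,0.5,1]]]'; python3 - <<'E'
from h import *
a=imaging.camera("top");cv2.imwrite("pics/top4.png",a)
print("ptr",colcent(a,139,143,270,300))
o=sensors.get_obs();s=st(o["position"]);th=np.arcsin((-75.3-s[0])/65);print(o["position"],o["ft_force"],s,o["grip_width"],"th",th,"mid",s[1]-65*np.cos(th)+30)
from scipy.spatial.transform import Rotation as R
print(R.from_quat(o["ee_rot"]).as_matrix().round(3))
E
```

```text
clock: 11.6
position: [0.514, 0.1403, 0.085]
ee_rot: [0.483, 0.876, 0.0, 0.001]
ft_force: [3.4, -2.9, 4.6]
grip_width: 0.145
grasp_force: 59.4
ptr 282.8508287292818
[0.5140077  0.14026701 0.08505907] [ 4.0806297  -4.23889235  3.65183442] [-112.47490996  108.15776159] 0.14248552928189082 th 0.6088465932609443 mid 84.83772718372616
[[-0.536  0.844  0.001]
 [ 0.844  0.536 -0.   ]
 [-0.001  0.001 -1.   ]]
```

```bash
python3 -m inch '[[[-0.0003,0.0065,0,0,0,0.1,1],[-0.0013,0.0129,0,0,0,0.2,1],[-0.0029,0.0192,0,0,0,0.3,1],[-0.0051,0.0253,0,0,0,0.4,1],[-0.008,0.0312,0,0,0,0.5,1],[-0.0114,0.0367,0,0,0,0.6,1],[-0.0129,0.039,0,0,0,0.63,1],[-0.0135,0.040,0,0,0,0.63,1],[-0.0135,0.040,0,0,0,0.63,1]]]'; python3 - <<'E'
from h import *
a=imaging.camera("top");cv2.imwrite("pics/top5.png",a)
print("ptr",colcent(a,139,143,270,300))
o=sensors.get_obs();s=st(o["position"]);th=np.arcsin((-75.3-s[0])/65);print(o["position"],o["ft_force"],s,o["grip_width"],"th",th,"mid",s[1]-65*np.cos(th)+30)
E
```

```text
clock: 12.55
position: [0.5525, 0.1499, 0.0848]
ee_rot: [0.729, 0.684, -0.002, -0.001]
ft_force: [-9.2, -6.2, 13.9]
grip_width: 0.148
grasp_force: 61.3
ptr 282.8060686015831
[0.55249327 0.14987828 0.08485735] [-8.06142607 -5.82366325 13.34733872] [-74.5062965  119.64253123] 0.14210897675982181 th -0.012211126537218018 mid 84.64737729759639
```

```bash
python3 -m inch '[[[0,0,0,0,0,0,-0.4],[0,0,0,0,0,0,-0.4],[0,0,0,0,0,0,-0.4],[0,0,0,0,0,0,-0.4],[0,0,-0.03,0,0,0,-0.4],[0,0,-0.07,0,0,0,-0.4],[0,0,-0.11,0,0,0,-0.4],[0,0,-0.15,0,0,0,-0.4],[0,0,-0.19,0,0,0,-0.4],[0,0,-0.22,0,0,0,-0.4]]]'; python3 -m inch '[[[0.02,0.02,0,0,0,-0.1,-0.4],[0.02,0.05,0,0,0,-0.2,-0.4],[0.02,0.08,0,0,0,-0.2,-0.4],[0.02,0.08,0,0,0,-0.2,-0.4],[0.02,0.08,0,0,0,-0.2,-0.4],[0.02,0.08,0,0,0,-0.2,-0.4]]]'; python3 - <<'E'
from h import *
a=imaging.camera("top");w=imaging.camera("wrist")
print("ptr",colcent(a,139,143,270,300))
t=cv2.resize(a[120:220,225:365],(700,500),interpolation=cv2.INTER_CUBIC)[:,:360]
cv2.imwrite("pics/w6.png",np.hstack([cv2.resize(w,(440,275),interpolation=cv2.INTER_AREA)if 0 else w[:, 200:640][:400],cv2.resize(t,(288,400))]))
E
```

```text
clock: 13.6
position: [0.5544, 0.1508, 0.3075]
ee_rot: [0.729, 0.685, 0.001, 0.0]
ft_force: [0.1, 0.7, 0.1]
grip_width: 0.7
grasp_force: 0.0
clock: 14.2
position: [0.6347, 0.1658, 0.3049]
ee_rot: [0.657, 0.754, 0.0, -0.0]
ft_force: [0.2, 0.6, -0.0]
grip_width: 0.701
grasp_force: 0.0
ptr 282.8041504539559
```

View pics/w6.png

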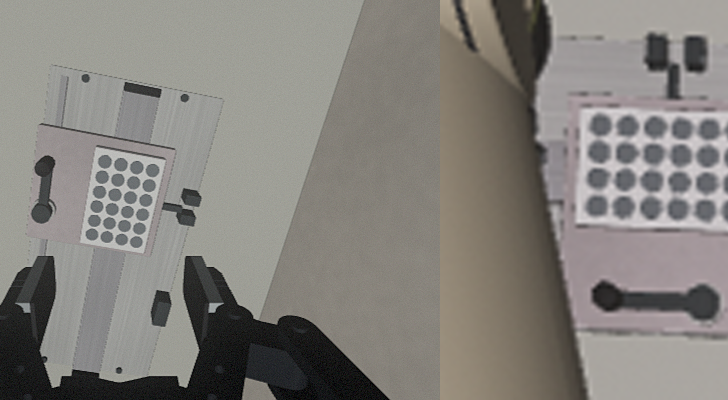

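The wrist view shows the pointer at (170,207) lying between the prongs at (190,198) and (187,217). In the top crop the pointer at 674 is centred between the prongs at 656 and 695. The lever lies parallel to the rail (home) and the gripper is clear.

```bash
python3 -c "
from h import *
print(order.hand_in())"
```

```text
the job is handed in; nothing more can be done
None
```

I handed the job in: the carriage is locked with its pointer about 1 mm from the middle of the fork's gap and the lever fully home, though my first grip slipped off the knob and shifted the carriage about 4 mm (limit 15 mm) before the lever was fully open.

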